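Set the portioning tube to the red line with spacer discs

ROBOT

A 6-joint arm with a two-finger parallel gripper is mounted at the origin on a cart in front of the work surface, level with it; the furniture and walls round the work are solid. World frame = base frame: x ahead of the robot, y to its left, z up, the work surface at z = 0. Lengths are in m, angles in rad, forces in N, time in s.
With the tool pointing down it reaches from about 0.4 to 0.825 m from the base axis. Payload 7 kg.
Tool frame: the origin (TCP) lies midway between the tips of the shut fingers; the grasp point (between the pads) lies 19 mm behind it; z points along the fingers, y is the line along which they close (so a half turn about z gives the same grasp; the last joint's range is limited). The gripper opens to 88 mm and grips with 3 to 60 N. Pads are 19 mm wide; open, the fingers measure 130 mm over their backs; the gripper's body (78 mm by 193 mm) begins 47 mm behind the grasp point.
Start: joints at [1.635, 0.359, 0.012, 0, -1.224, -0.288], TCP at [0.15, 0.658, 0.199] pointing down, gripper open.
Joint ranges: [-3.07, 3.07], [-1.43, 2.12], [-1.02, 1.25], [-3.03, 1.67], [-3.05, -0], [-3.03, 3.03]. Speed limits (rad/s): [2.39, 2.39, 3.01, 3.14, 3.14, 3.14].

INTERFACE

Orientations are given as [roll, pitch, yaw] about the fixed x, y, z axes, in that order (R = Rz(yaw) Ry(pitch) Rx(roll)).
In Python, from station import arm, grab_frame, camera_params, spot_in gives the robot as it stands.
- The arm moves only by the shell command python3 -m jog 'ROWS' [FORCE]. ROWS is JSON, a list that holds one entry, the list of rows, each a list of 7 numbers: the shift along the tool's x, y, z in mm, then the turn, a rotation vector about the tool's x, y, z in rad, then the finger opening in mm, from 0 to 87.6. In form: [[[x, y, z, wx, wy, wz, fingers], ...]]. A call has 1 to 20 rows; each row is the pose to reach, as a shift and turn from the pose commanded when the call began, along the tool's axes at that moment; what a row does not reach only later rows make up. A row lasts 1/8 s, in which the tool goes at most 62.5 mm and 10.7 degrees, less where a joint would pass 70% of its speed; a pose out of reach is approached as far as the arm can. A call with a gripper value outside its range is refused whole. The fingers move at their own pace and stop on an object; FORCE is the grip in N (left out, the last holds). Time passes only in rows, so rows that repeat a pose let the fingers close. It gives the time, the measured TCP pose, the force, the opening and the grip force at its end, in the units of the state.
- arm.get_state(): the state, without advancing time (a new reading comes with each control period).
- grab_frame(name): name is "side" or "top" or "wrist"; returns (picture, depth): 480x640x3 uint8, blue, green, red; 480x640 float32, m along the optical axis (not along the pixel's ray), 0 where there is no reading.
- camera_params(name): a dict with "mtx" (3x3 intrinsics, pixels), "R" (3x3) and "t" (3): a world point X has camera coordinates R X + t. Camera axes: x right, y down, z forward; pixel columns grow to the right and rows downward; lengths in m; the calibration is good to about 2 mm. A picture is of the moment at which its call begins: read the wrist's pose just before it. camera_params takes no time and is no camera call; for the wrist camera it gives the pose at the moment of the call.
- arm.job_done(): hands the job in; it is judged then, once.
Trained networks look in the newest picture that a camera, given by its name, has taken for a name from the list of things; names that differ only in an ending like _2 or _b are one class to them, and where a whole thing is asked for, a point or a joint stands for the part that bears it (a point fixed in the world has none). Each returns a list of dicts, best first, with "confidence" (0 to 1); they miss things now and then, are a little off and sometimes report something else, mostly with a low value. They report only what shows in the picture. A call takes as long as a camera call. They do not tell look-alikes from the thing itself.
- spot_in(query, camera): "uv" ([column, row] in pixels, amid what is visible of it).
The state is a dict: "t": time; "q": joint angles; "qd": joint speeds; "joint_efforts": joint torques, N m; "eef_pos": TCP position; "ee_rot": TCP orientation; "force": force on the tool from outside, world axes, zero at the start; "moment": the same for the moment, N m; "width": finger opening in m; "gripper_force": force on a finger pad.
Only numpy, scipy, OpenCV 4.12 (cv2) and the standard library are available. Lean on these libraries where they do the work, as an engineer would, in place of code of your own. Each camera call takes 0.05 s, during which the arm holds its last target. There are 200 camera calls.

TASK

Set the portioning tube for today's noodle portions: stack spacer discs flat inside the white slotted tube, one on top of the other, until the top of the stack is level with the red line. The two thin blue discs make exactly that height; leave the thick orange disc where it is.

Things in the scene. Friction and masses are not known exactly. Their poses are not given: they have to be found in the camera images.
- blue_disc_1: thin blue plastic spacer disc lying flat, 56 mm across, 20 mm thick, about 70 g; origin at its centre (10 mm above what it lies on), z up. Grip it across its rim, in any direction.
- blue_disc_2: the second thin blue spacer disc, the same as the first: 56 mm across, 20 mm thick; origin at its centre, z up. Between the discs and the tube a bag sealer with a half-raised arm stands on the table: carrying a disc some 0.24 m above the table clears it.
- orange_disc: thick orange plastic spacer disc, 56 mm across, 32 mm thick, the wrong size for this job; origin at its centre (16 mm above the table), z up. It stays where it lies.
- portion_tube: white upright tube fixed to the table, open on top, empty. Round grey base 104 mm across, 6 mm thick (its top is the inner floor); curved walls 5 mm thick on the +x and -x sides, bore 74 mm, top 60 mm above the table. On +y and -y, slots 48 mm wide from base to top let fingers that hold a disc along the tube's y go down and open. Origin on the axis at table height, z up.
- red_line (a point): point on the tube's axis at the height of the middle of the red line that runs round the walls, 46 mm above the table (40 mm above the inner floor).
There are look-alikes about, which are no part of the job. Of the things that look like the portion_tube, the larger one is meant.

How it is judged:
By the outcome, as a careful person would: the job done as asked, in the order asked, and still so for the second after the job is handed in, with the robot touching nothing.
It also fails if it takes over 67 s, if anything falls off the work surface, if the arm or the gripper's body presses on something with over 40 N, if the wrist force passes 120 N, or if a joint passes its speed limit or range.

## Working session

There is one attempt and no reset: what is moved stays moved. The work goes in short steps, Python scripts to look and compute and a shell command to move; the robot and the scene stay as the last step left them, time stands still between calls to the robot, and variables do not carry over. Pictures are saved under pics/ and viewed, at most 10 in all, crops included, and the job is handed in when it is done.

```bash
mkdir -p pics
cat > h.py <<'E'
import numpy as np, cv2
from station import arm, grab_frame, camera_params, spot_in
def world(cam,uv,d,P=None):
    P=P or camera_params(cam); 
    c=np.linalg.inv(P["mtx"])@np.array([uv[0],uv[1],1.])*d
    return P["R"].T@(c-P["t"])
def cloud(cam,depth,P=None):
    P=P or camera_params(cam); v,u=np.mgrid[:480,:640]
    c=(np.linalg.inv(P["mtx"])@np.stack([u.ravel(),v.ravel(),np.ones(u.size)]))*depth.ravel()
    return ((P["R"].T@(c-P["t"][:,None])).T).reshape(480,640,3)
E
python3 - <<'E'
from h import *
s=arm.get_state();print(s["t"],s["eef_pos"],s["ee_rot"],s["width"])
for c in("top","side"):
    im,d=grab_frame(c);cv2.imwrite(f"pics/{c}0.png",im);np.save(c+"0.npy",d)
    W=cloud(c,d)
    for n in("blue_disc_1","orange_disc","portion_tube"):
        for r in spot_in(n,c):
            u,v=map(int,np.round(r["uv"]));print(c,n,r["uv"],round(r["confidence"],2),W[v,u].round(3))
E
```

```text
0.0 [0.14971585 0.6576327  0.19843795] [ 3.13991987e+00 -1.42764097e-04 -2.23938302e-01] 0.08760329472519306
top blue_disc_1 [304.2, 298.4] 0.68 [0.449 0.085 0.022]
top blue_disc_1 [233.4, 294.3] 0.64 [0.46  0.239 0.017]
top orange_disc [221.6, 234.0] 0.81 [0.589 0.262 0.032]
top portion_tube [372.5, 168.0] 0.84 [ 0.742 -0.07   0.006]
top portion_tube [403.1, 269.4] 0.63 [ 0.512 -0.133  0.007]
side blue_disc_1 [246.6, 214.3] 0.79 [0.465 0.233 0.02 ]
side blue_disc_1 [258.4, 256.5] 0.73 [0.457 0.076 0.019]
side orange_disc [292.7, 202.1] 0.73 [0.582 0.237 0.029]
side portion_tube [409.6, 271.4] 0.64 [ 0.765 -0.053  0.004]
side portion_tube [317.1, 320.4] 0.55 [ 0.527 -0.128  0.005]
```

View pics/top0.png

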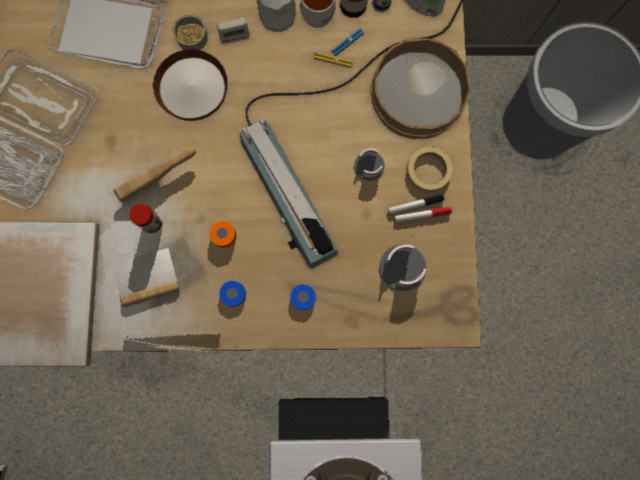

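View pics/side0.png

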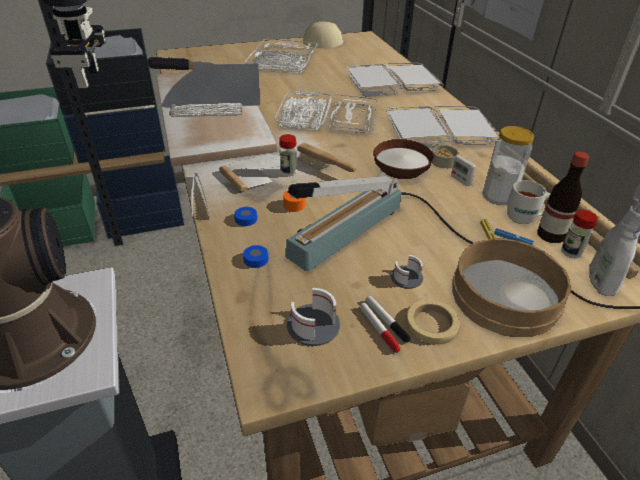

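The top picture shows two tubes. The one at (403,268) is clearly larger than the one at (370,164), so it's the portion_tube. The blue discs are at (304,298) and (233,294), and the orange one is at (222,234). Next I'll measure these and confirm with a crop.

Run:
```python
from h import *
im=cv2.imread("pics/top0.png");hsv=cv2.cvtColor(im,cv2.COLOR_BGR2HSV)
ims=cv2.imread("pics/side0.png")
cv2.imwrite("pics/crop.png",np.hstack([cv2.resize(im[220:330,340:450],(400,400),interpolation=2),cv2.resize(ims[270:350,275:355],(400,400),interpolation=2)]))
for c,I in(("top",im),("side",ims)):
    D=np.load(c+"0.npy");W=cloud(c,D);hsv=cv2.cvtColor(I,cv2.COLOR_BGR2HSV)
    for n,(x,y) in dict(b1=(.449,.085),b2=(.46,.239)).items():
        m=(hsv[...,0]>105)&(hsv[...,0]<130)&(hsv[...,1]>120)&(np.hypot(W[...,0]-x,W[...,1]-y)<.06)&(W[...,2]>.012)
        p=W[m];(cx,cy),r=cv2.minEnclosingCircle(p[:,:2].astype(np.float32));print(c,n,m.sum(),p.mean(0).round(4),(cx,cy,r))
    near=np.hypot(W[...,0]-.515,W[...,1]+.13)<.085
    m=near&(W[...,2]>.052)&(W[...,2]<.07)
    p=W[m];print(c,"rim",len(p),p.mean(0).round(4),p.min(0).round(3),p.max(0).round(3))
    m2=near&(W[...,2]>.045)&(W[...,2]<.075);P=W[m2][:,:2]
    A=np.c_[2*P,np.ones(len(P))];s=np.linalg.lstsq(A,(P**2).sum(1),rcond=None)[0];print("circle",s[:2],np.sqrt(s[2]+s[0]**2+s[1]**2))
    a=np.degrees(np.arctan2(*(P-s[:2]).T[::-1]));print(np.histogram(a,36,(-180,180))[0])
    m3=near&(W[...,2]>.003)&(W[...,2]<.012)&(hsv[...,1]<90)
    (cx,cy),r=cv2.minEnclosingCircle(W[m3][:,:2].astype(np.float32));print("base",m3.sum(),cx,cy,r)
    H=W[...,2];box=(W[...,0]>.4)&(W[...,0]<.85)&(W[...,1]>-.3)&(W[...,1]<.3);q=W[box&(H<.4)];i=q[:,2].argmax();print("tallest",q[i].round(3))
```

```text
top b1 408 [0.4515 0.088  0.0204] (0.4519369900226593, 0.0878947302699089, 0.027445316314697266)
top b2 416 [0.461  0.2397 0.0206] (0.4612550437450409, 0.23980699479579926, 0.027754276990890503)
top rim 175 [ 0.5162 -0.1331  0.06  ] [ 0.474 -0.174  0.052] [ 0.557 -0.093  0.069]
circle [ 0.51566249 -0.13207025] 0.0395093196421068
[10 10  8 10 13  9 12 10  0  0  0  0  0  0  0  6 11 12  9  9 11  8  8 10
 11  7  0  0  0  0  0  0  0  6 12 10]
base 1278 0.5163906812667847 -0.1324368715286255 0.052587274461984634
tallest [0.539 0.038 0.214]
side b1 324 [0.4521 0.0818 0.0193] (0.4518958032131195, 0.08695550262928009, 0.029691727831959724)
side b2 246 [0.4614 0.2335 0.0192] (0.462321400642395, 0.2374916523694992, 0.02953280322253704)
side rim 287 [ 0.5163 -0.1354  0.0583] [ 0.475 -0.175  0.052] [ 0.559 -0.092  0.063]
circle [ 0.51606618 -0.13440058] 0.039679209524476296
[16 20 23 24 28 25 28 23  0  0  0  0  0  0  0 14 10 17 13 20 19 26 23 27
 28 14  0  0  0  0  0  0  0  5 10 13]
base 1155 0.518479585647583 -0.12497521936893463 0.07814518362283707
tallest [0.525 0.046 0.21 ]
```

View pics/crop.png

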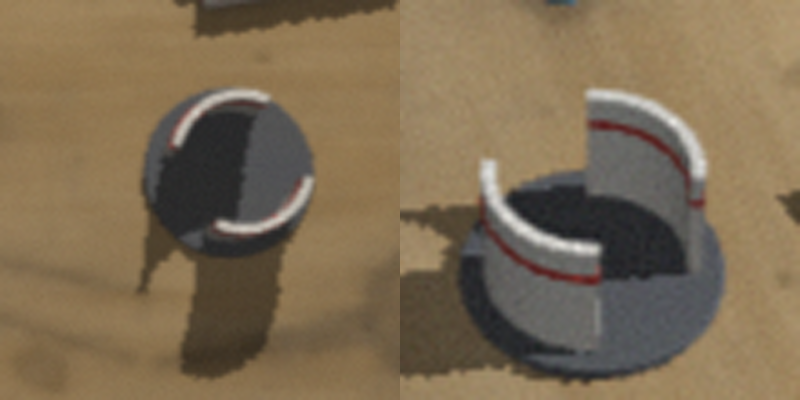

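The crop confirms it: the large tube has a red line inside and out, and its slots are skewed from world y. Its centre is about (0.516,-0.133). Next I'll work out the slot angle, sealer clearance and the first move.

```bash
cat >> h.py <<'E'
from scipy.spatial.transform import Rotation as Ro
def plan(*T):
    s=arm.get_state();R=Ro.from_euler("xyz",s["ee_rot"]).as_matrix();print("t",round(s["t"],2),"pos",s["eef_pos"].round(4) if hasattr(s["eef_pos"],"round") else s["eef_pos"],"rot",np.round(s["ee_rot"],4),"w",round(s["width"],4),"q",np.round(s["q"],2))
    for x,y,z,yaw in T:
        G=Ro.from_euler("xyz",[np.pi,0,yaw]).as_matrix()
        print((x,y,z),"->",(1000*R.T@(np.array([x,y,z])-s["eef_pos"])).round(1),Ro.from_matrix(R.T@G).as_rotvec().round(3))
E
python3 - <<'E'
from h import *
for c in("top","side"):
    W=cloud(c,np.load(c+"0.npy"))
    P=W[(np.hypot(W[...,0]-.516,W[...,1]+.133)<.055)&(W[...,2]>.045)&(W[...,2]<.07)][:,:2]-[.516,-.133]
    a=np.arctan2(P[:,1],P[:,0])
    h=np.degrees(np.sort(a));g=np.diff(h);i=np.argsort(g)[-2:];print(c,[(h[k].round(1),h[k+1].round(1)) for k in i])
W=cloud("top",np.load("top0.npy")).reshape(-1,3)
for n,(x,y) in dict(b1=(.452,.088),b2=(.461,.24),tube=(.516,-.133)).items():
    for z in(.05,.09,.15):
        q=W[(W[:,2]>z)&(W[:,2]<.35)];d=np.hypot(q[:,0]-x,q[:,1]-y);d[d<.06]=9;k=d.argmin();print(n,z,q[k].round(3),d[k].round(3))
plan((.461,.2395,.26,-.224),(.461,.2395,.06,-.224),(.461,.2395,.004,-.224))
E
```

```text
top [(np.float64(75.6), np.float64(155.4)), (np.float64(-104.1), np.float64(-23.3))]
side [(np.float64(-103.6), np.float64(-27.5)), (np.float64(74.0), np.float64(156.9))]
b1 0.05 [0.517 0.07  0.051] 0.068
b1 0.09 [0.522 0.055 0.197] 0.078
b1 0.15 [0.522 0.055 0.197] 0.078
b2 0.05 [0.556 0.095 0.054] 0.173
b2 0.09 [0.556 0.073 0.178] 0.192
b2 0.15 [0.556 0.073 0.178] 0.192
tube 0.05 [0.544 0.016 0.055] 0.152
tube 0.09 [0.53  0.028 0.195] 0.162
tube 0.15 [0.53  0.028 0.195] 0.162
t 0.4 pos [0.1498 0.6581 0.1992] rot [ 3.1413 -0.     -0.2238] w 0.088 q [ 1.64  0.36  0.01 -0.   -1.22 -0.29]
(0.461, 0.2395, 0.26) -> [396.3 339.1 -60.7] [ 0. -0.  0.]
(0.461, 0.2395, 0.06) -> [396.3 339.  139.3] [ 0. -0.  0.]
(0.461, 0.2395, 0.004) -> [396.3 339.  195.3] [ 0. -0.  0.]
```

```bash
python3 -m jog '[[[30,25,-20,0,0,0,87],[70,60,-40,0,0,0,87],[110,95,-60,0,0,0,87],[150,130,-60,0,0,0,87],[190,165,-60,0,0,0,87],[230,200,-60,0,0,0,87],[270,235,-60,0,0,0,87],[310,270,-60,0,0,0,87],[350,300,-50,0,0,0,87],[380,325,-20,0,0,0,87],[393,336,20,0,0,0,87],[396,339,60,0,0,0,87],[396,339,100,0,0,0,87],[396,339,135,0,0,0,87],[396,339,135,0,0,0,87],[396,339,135,0,0,0,87]]]' 15
python3 - <<'E'
from h import *
plan((.461,.2395,.004,-.224))
im,d=grab_frame("wrist");P=camera_params("wrist");cv2.imwrite("pics/w1.png",im)
W=cloud("wrist",d,P);h=cv2.cvtColor(im,cv2.COLOR_BGR2HSV)
m=(h[...,0]>105)&(h[...,0]<130)&(h[...,1]>120)&(W[...,2]>.012)&(W[...,2]<.03)&(W[...,1]>.18)
print(m.sum(),cv2.minEnclosingCircle(W[m][:,:2].astype(np.float32)))
E
```

```text
t: 2.4
eef_pos: [0.4615, 0.2403, 0.0657]
ee_rot: [-3.141, -0.001, -0.223]
force: [0.6, 0.3, 0.4]
width: 0.0871
gripper_force: 0.0
t 2.4 pos [0.4615 0.2403 0.0657] rot [-3.1406e+00 -1.1000e-03 -2.2330e-01] w 0.0871 q [ 0.86  0.24 -0.5   0.   -0.83  0.49]
(0.461, 0.2395, 0.004) -> [-0.4  1.  61.7] [-0.001 -0.001  0.001]
3792 ((0.5263124704360962, 0.31301769614219666), 0.12377668917179108)
```

View pics/w1.png

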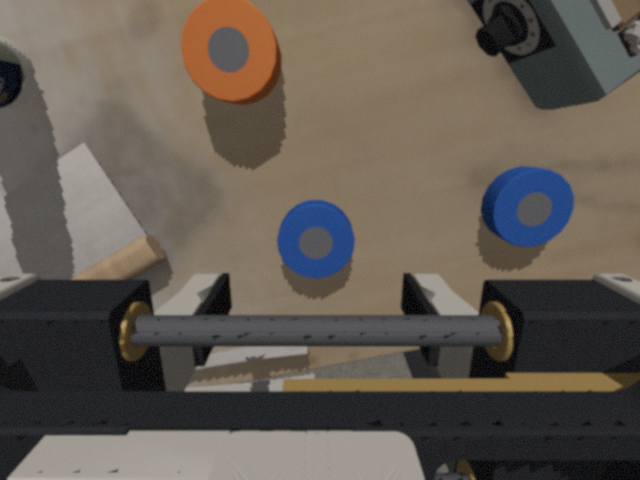

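The wrist view shows the disc at (316,240), midway between the fingers. Now I'll go down, grip and lift.

```bash
python3 -m jog '[[[0,1,20,0,0,0,87],[0,1,40,0,0,0,87],[0,1,54,0,0,0,87],[0,1,61,0,0,0,87],[0,1,61,0,0,0,75],[0,1,61,0,0,0,60],[0,1,61,0,0,0,45],[0,1,61,0,0,0,45],[0,1,61,0,0,0,45],[0,1,61,0,0,0,45],[0,1,50,0,0,0,45],[0,1,20,0,0,0,45],[0,1,-30,0,0,0,45],[0,1,-80,0,0,0,45],[0,1,-130,0,0,0,45],[0,1,-180,0,0,0,45],[0,1,-200,0,0,0,45],[0,1,-200,0,0,0,45]]]' 20
python3 - <<'E'
from h import *
plan((.516,-.133,.27,.44),(.516,-.133,.09,.44),(.516,-.133,.012,.44))
E
```

```text
t: 4.7
eef_pos: [0.461, 0.2392, 0.2669]
ee_rot: [-3.138, -0.002, -0.224]
force: [-1.0, 0.4, -0.7]
width: 0.045
gripper_force: 0.0
t 4.7 pos [0.461  0.2392 0.2669] rot [-3.1379e+00 -2.3000e-03 -2.2370e-01] w 0.045 q [ 0.86  0.06 -0.22  0.   -1.29  0.49]
(0.516, -0.133, 0.27) -> [136.2 350.7  -4. ] [-0.003 -0.003 -0.664]
(0.516, -0.133, 0.09) -> [135.7 351.3 176. ] [-0.003 -0.003 -0.664]
(0.516, -0.133, 0.012) -> [135.6 351.6 254. ] [-0.003 -0.003 -0.664]
```

It closed on nothing, so I'll check where the disc is.

Run:
```python
from h import *
im,d=grab_frame("wrist");cv2.imwrite("pics/w2.png",im)
im,d=grab_frame("top");W=cloud("top",d);h=cv2.cvtColor(im,cv2.COLOR_BGR2HSV)
m=((h[...,0]>105)&(h[...,0]<130)&(h[...,1]>120)&(W[...,2]>.0)&(W[...,2]<.1)).astype(np.uint8)
n,l,s,c=cv2.connectedComponentsWithStats(m)
for i in range(1,n):
    if s[i,4]>60: print(s[i],W[l==i].mean(0).round(3))
```

```text
[291 285  25  25 413] [0.451 0.088 0.02 ]
```

View pics/w2.png

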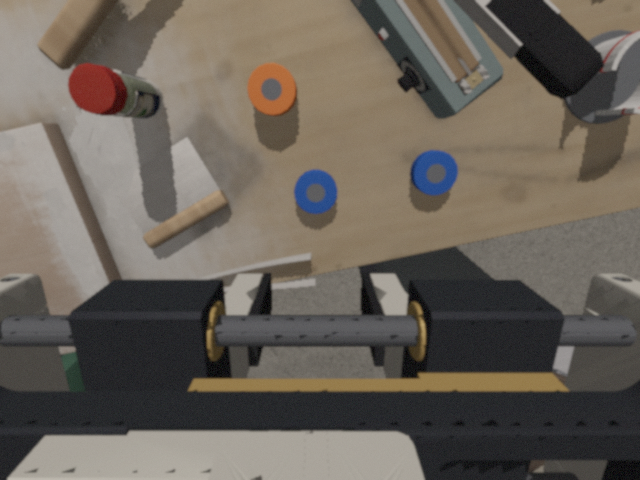

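The disc at (316,192) is still on the table. I'll measure its position with the wrist camera, using its own depth.

```bash
cat >> h.py <<'E'
def wristblue(zmin=.012,zmax=.03):
    im,d=grab_frame("wrist");P=camera_params("wrist");W=cloud("wrist",d,P);h=cv2.cvtColor(im,cv2.COLOR_BGR2HSV)
    m=((h[...,0]>105)&(h[...,0]<130)&(h[...,1]>120)&(W[...,2]>zmin)&(W[...,2]<zmax)).astype(np.uint8)
    n,l,s,c=cv2.connectedComponentsWithStats(m)
    for i in range(1,n):
        if s[i,4]>300:
            c,r=cv2.minEnclosingCircle(W[l==i][:,:2].astype(np.float32));print("blue",s[i],np.round(c,4),round(r,4),np.median(W[l==i][:,2]).round(4))
    return im,d,P,W
E
python3 - <<'E'
from h import *
im,d,P,W=wristblue()
s=arm.get_state();print(s["eef_pos"],P["t"],-P["R"].T@P["t"])
E
```

```text
blue [ 411  150   45   44 1235] [0.4523 0.0885] 0.0276 0.0188
blue [ 293  170   42   43 1119] [0.4619 0.2402] 0.0273 0.0188
[0.45987089 0.2383143  0.26356591] [0.33385573 0.32250488 0.56726195] [0.53646399 0.22062896 0.44808975]
```

The disc hasn't moved, so the fingers probably hadn't finished closing when I lifted. I'll retry and check the grip before lifting.

```bash
python3 -m jog '[[[0,0,30,0,0,0,87],[0,0,80,0,0,0,87],[0,-1,130,0,0,0,87],[1,-1,180,0,0,0,87],[1,-1,220,0,0,0,87],[1,-1,247,0,0,0,87],[1,-1,259,0,0,0,87],[1,-1,262,0,0,0,87],[1,-1,262,0,0,0,87]]]' 25
python3 -m jog '[[[0,0,0,0,0,0,45],[0,0,0,0,0,0,45],[0,0,0,0,0,0,45],[0,0,0,0,0,0,45],[0,0,0,0,0,0,45],[0,0,0,0,0,0,45],[0,0,0,0,0,0,45],[0,0,0,0,0,0,45]]]' 25
```

```text
t: 5.98
eef_pos: [0.462, 0.2398, 0.0029]
ee_rot: [-3.141, -0.0, -0.224]
force: [1.0, -0.2, 1.3]
width: 0.087
gripper_force: 0.0
t: 6.98
eef_pos: [0.4617, 0.2395, 0.0023]
ee_rot: [3.142, 0.0, -0.224]
force: [-1.3, -0.8, 0.4]
width: 0.0448
gripper_force: 0.0
```

Run:
```python
from h import *
im,d,P,W=wristblue(0,.05)
cv2.imwrite("pics/w3.png",im)
s=arm.get_state();x=P["R"]@np.array(s["eef_pos"])+P["t"];u=P["mtx"]@x;print(u[:2]/u[2],x)
im,d=grab_frame("side");cv2.imwrite("pics/s3.png",cv2.resize(im[140:300,150:350],(800,600)))
```

```text
blue [ 531  179  109  106 7408] [0.4531 0.0885] 0.0283 0.0189
blue [ 264  223  100   92 5959] [0.4624 0.2402] 0.0278 0.0192
[315.21821647 268.72043245] [-0.00037752  0.02127668  0.19940955]
```

View pics/w3.png

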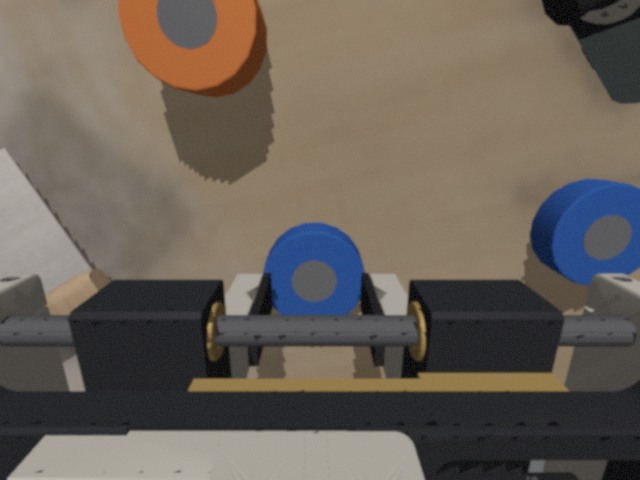

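The disc sits between the pads and just fits, but the gripper shows no force, so the reported opening may be off. I'll command it tighter.

```bash
python3 -m jog '[[[0,0,0,0,0,0,30],[0,0,0,0,0,0,20],[0,0,0,0,0,0,20],[0,0,0,0,0,0,20]]]' 25
```

```text
t: 7.58
eef_pos: [0.4617, 0.2395, 0.0024]
ee_rot: [3.142, 0.0, -0.224]
force: [0.4, 1.1, -0.4]
width: 0.0208
gripper_force: 0.0
```

View pics/s3.png

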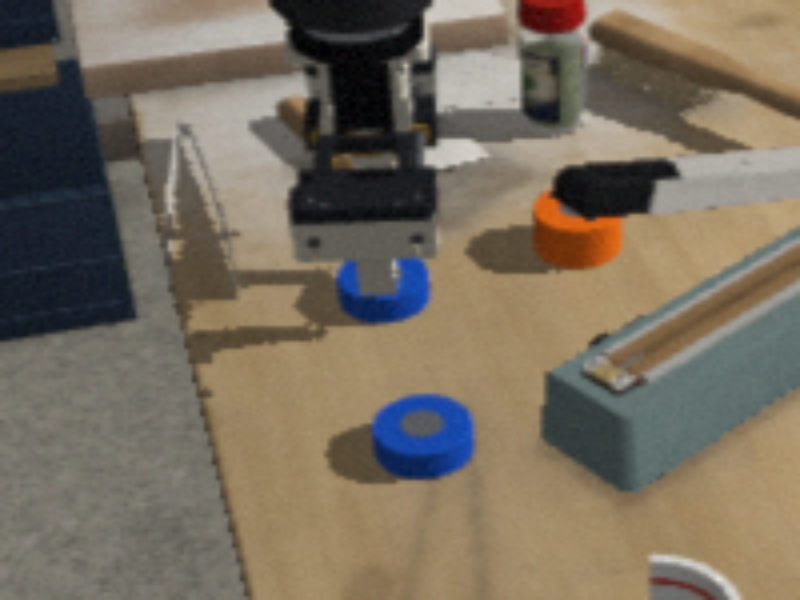

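In the side view the fingertips end at about the disc's top, so they passed over it and the real tips are higher than the reported TCP. I'll measure the tip height with side-camera depth before going lower.

Run:
```python
from h import *
im,d=grab_frame("side");W=cloud("side",d);h=cv2.cvtColor(im,cv2.COLOR_BGR2HSV)
cv2.imwrite("pics/s4.png",cv2.resize(im[190:240,215:285],(784,560),interpolation=cv2.INTER_NEAREST))
for v in range(198,228,2):
    print(v,[tuple((W[v,u]*1000).round().astype(int))+(int(h[v,u,1]),) for u in (238,242,246,250)])
```

```text
198 [(np.int64(436), np.int64(147), np.int64(130), 22), (np.int64(444), np.int64(144), np.int64(130), 41), (np.int64(452), np.int64(140), np.int64(131), 29), (np.int64(461), np.int64(141), np.int64(129), 15)]
200 [(np.int64(435), np.int64(146), np.int64(126), 25), (np.int64(444), np.int64(146), np.int64(124), 19), (np.int64(453), np.int64(145), np.int64(123), 29), (np.int64(460), np.int64(141), np.int64(124), 21)]
202 [(np.int64(436), np.int64(154), np.int64(115), 32), (np.int64(444), np.int64(152), np.int64(115), 23), (np.int64(453), np.int64(151), np.int64(113), 22), (np.int64(461), np.int64(147), np.int64(115), 30)]
204 [(np.int64(436), np.int64(155), np.int64(109), 27), (np.int64(444), np.int64(155), np.int64(107), 24), (np.int64(453), np.int64(151), np.int64(108), 24), (np.int64(461), np.int64(149), np.int64(107), 29)]
206 [(np.int64(435), np.int64(155), np.int64(103), 32), (np.int64(444), np.int64(153), np.int64(103), 21), (np.int64(452), np.int64(150), np.int64(104), 23), (np.int64(460), np.int64(147), np.int64(104), 19)]
208 [(np.int64(435), np.int64(155), np.int64(98), 30), 
[... 1309 characters left out ...]
, np.int64(214), np.int64(17), 211), (np.int64(469), np.int64(215), np.int64(14), 214)]
222 [(np.int64(440), np.int64(222), np.int64(9), 226), (np.int64(449), np.int64(214), np.int64(13), 219), (np.int64(458), np.int64(214), np.int64(11), 214), (np.int64(468), np.int64(211), np.int64(11), 217)]
224 [(np.int64(440), np.int64(223), np.int64(2), 94), (np.int64(449), np.int64(217), np.int64(5), 205), (np.int64(458), np.int64(213), np.int64(6), 247), (np.int64(468), np.int64(215), np.int64(3), 206)]
226 [(np.int64(439), np.int64(219), np.int64(0), 91), (np.int64(448), np.int64(215), np.int64(0), 74), (np.int64(457), np.int64(212), np.int64(1), 43), (np.int64(466), np.int64(210), np.int64(1), 82)]
```

View pics/s4.png

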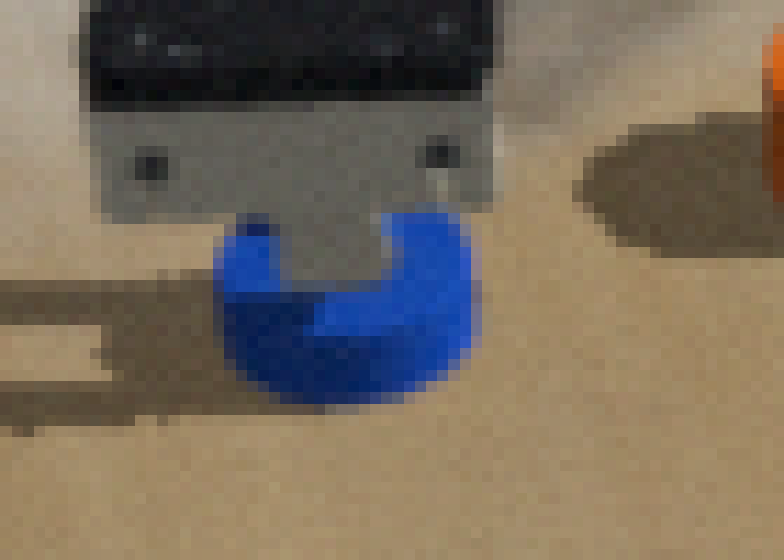

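The measured tips are at z≈0.032 and the gripper body's underside is at ≈0.097. The reported TCP implies 0.002 and 0.068, so the hand is really about 30 mm higher than reported. The sideways position is right. I'll open and go down in checked steps.

```bash
python3 -m jog '[[[0,0,0,0,0,0,87],[0,0,0,0,0,0,87],[0,0,0,0,0,0,87],[0,0,0,0,0,0,87],[0,0,0,0,0,0,87],[0,0,0,0,0,0,87],[0,0,0,0,0,0,87],[0,0,0,0,0,0,87],[0,0,10,0,0,0,87],[0,0,17,0,0,0,87],[0,0,22,0,0,0,87],[0,0,24,0,0,0,87],[0,0,24,0,0,0,87]]]' 25
python3 - <<'E'
from h import *
im,d=grab_frame("side");W=cloud("side",d);h=cv2.cvtColor(im,cv2.COLOR_BGR2HSV)
for u in (238,241,244,247,250):
  print(u,[(v,*(int(a) for a in (W[v,u]*1000).round()),int(h[v,u,1])) for v in range(214,236,2)])
E
```

```text
t: 9.25
eef_pos: [0.4617, 0.2394, -0.0218]
ee_rot: [3.141, 0.0, -0.224]
force: [-0.1, -0.5, 0.5]
width: 0.0868
gripper_force: 0.0
238 [(214, 433, 155, 82, 29), (216, 433, 154, 78, 24), (218, 442, 225, 19, 101), (220, 441, 223, 15, 190), (222, 441, 223, 8, 216), (224, 440, 222, 3, 109), (226, 439, 221, -1, 88), (228, 437, 211, 0, 92), (230, 436, 204, 0, 92), (232, 435, 199, -2, 82), (234, 433, 190, -2, 83)]
241 [(214, 440, 155, 81, 18), (216, 439, 153, 77, 30), (218, 442, 177, 53, 36), (220, 442, 178, 47, 28), (222, 442, 181, 39, 22), (224, 442, 182, 33, 31), (226, 441, 185, 24, 22), (228, 441, 186, 18, 22), (230, 440, 182, 15, 27), (232, 311, -763, 758, 55), (234, 440, 187, -1, 95)]
244 [(214, 446, 152, 82, 28), (216, 446, 151, 77, 29), (218, 449, 178, 51, 19), (220, 449, 179, 45, 34), (222, 448, 178, 40, 28), (224, 448, 181, 31, 22), (226, 448, 181, 26, 27), (228, 447, 181, 20, 25), (230, 447, 184, 12, 16), (232, 448, 192, 0, 65), (234, 447, 186, -2, 91)]
247 [(214, 452, 147, 84, 25), (216, 453, 153, 74, 24), (218, 455, 172, 54, 26), (220, 455, 176, 45, 32), (222, 456, 181, 36, 25), (224, 455, 178, 33, 27), (226, 455, 181, 24, 27), (228, 455, 182, 18, 21), (230, 454, 179, 14, 17), (232, 454, 187, 2, 80), (234, 453, 181, 1, 84)]
250 [(214, 459, 150, 80, 16), (216, 459, 149, 75, 21), (218, 469, 216, 19, 187), (220, 468, 213, 16, 213), (222, 468, 213, 10, 188), (224, 467, 211, 5, 148), (226, 467, 211, -1, 67), (228, 464, 197, 4, 79), (230, 463, 194, 1, 86), (232, 461, 186, 1, 91), (234, 460, 178, 2, 85)]
```

```bash
python3 -m jog '[[[0,0,3,0,0,0,80],[0,0,3,0,0,0,45],[0,0,3,0,0,0,45],[0,0,3,0,0,0,45],[0,0,3,0,0,0,45],[0,0,3,0,0,0,45],[0,0,3,0,0,0,45],[0,0,3,0,0,0,45],[0,0,3,0,0,0,45]]]' 25
```

```text
t: 10.42
eef_pos: [0.4617, 0.2395, -0.0246]
ee_rot: [-3.141, -0.0, -0.224]
force: [-0.2, 0.4, 2.2]
width: 0.0554
gripper_force: 25.0
```

Gripped: 55 mm opening at 25 N. Now lift and carry it to above the tube.

```bash
python3 -m jog '[[[0,0,-15,0,0,0,45],[0,0,-50,0,0,0,45],[0,0,-95,0,0,0,45],[0,0,-140,0,0,0,45],[0,0,-185,0,0,0,45],[0,0,-230,0,0,0,45],[5,13,-258,0,0,0,45],[18,45,-265,0,0,-0.07,45],[34,88,-265,0,0,-0.15,45],[50,130,-265,0,0,-0.23,45],[66,172,-265,0,0,-0.31,45],[82,214,-265,0,0,-0.39,45],[98,256,-265,0,0,-0.47,45],[114,296,-265,0,0,-0.56,45],[128,332,-265,0,0,-0.63,45],[136,351,-265,0,0,-0.664,45],[136,351,-265,0,0,-0.664,45],[136,351,-265,0,0,-0.664,45]]]' 25
python3 - <<'E'
from h import *
plan((.516,-.133,.05,.44),(.516,-.133,-.0186,.44))
E
```

```text
t: 12.68
eef_pos: [0.516, -0.1327, 0.2408]
ee_rot: [-3.141, -0.0, 0.439]
force: [0.3, 0.3, -1.3]
width: 0.0552
gripper_force: 25.0
t 12.68 pos [ 0.516  -0.1327  0.2408] rot [-3.1415e+00 -3.0000e-04  4.3940e-01] w 0.0552 q [ 0.12  0.1  -0.23 -0.   -1.24  1.89]
(0.516, -0.133, 0.05) -> [ -0.2   0.3 190.8] [-0.    -0.    -0.001]
(0.516, -0.133, -0.0186) -> [-2.000e-01  3.000e-01  2.594e+02] [-0.    -0.    -0.001]
```

```bash
python3 -m jog '[[[0,0,30,0,0,0,45],[0,0,75,0,0,0,45],[0,0,120,0,0,0,45],[0,0,160,0,0,0,45],[0,0,182,0,0,0,45],[0,0,188,0,0,0,45],[0,0,188,0,0,0,45]]]' 25
python3 - <<'E'
from h import *
im,d,P,W=wristblue(.05,.12)
im2,_=grab_frame("side")
cv2.imwrite("pics/a.png",np.hstack([cv2.resize(im[180:400,170:470],(400,400)),cv2.resize(im2[230:350,260:380],(400,400))]))
plan((.516,-.133,-.0186,.44))
E
```

```text
t: 13.55
eef_pos: [0.5168, -0.1324, 0.0529]
ee_rot: [3.141, -0.0, 0.441]
force: [-0.0, 0.0, 0.2]
width: 0.0551
gripper_force: 25.0
blue [ 255  237  122   78 6196] [ 0.5178 -0.132 ] 0.0287 0.0971
blue [284 347  62   8 339] [ 0.4971 -0.1413] 0.0147 0.0972
t 13.65 pos [ 0.5173 -0.1326  0.0536] rot [ 3.1407e+00 -1.9000e-03  4.4080e-01] w 0.0552 q [ 0.12  0.27 -0.49  0.   -0.81  1.89]
(0.516, -0.133, -0.0186) -> [-1.5 -0.3 72.2] [ 0.001 -0.002  0.001]
```

View pics/a.png

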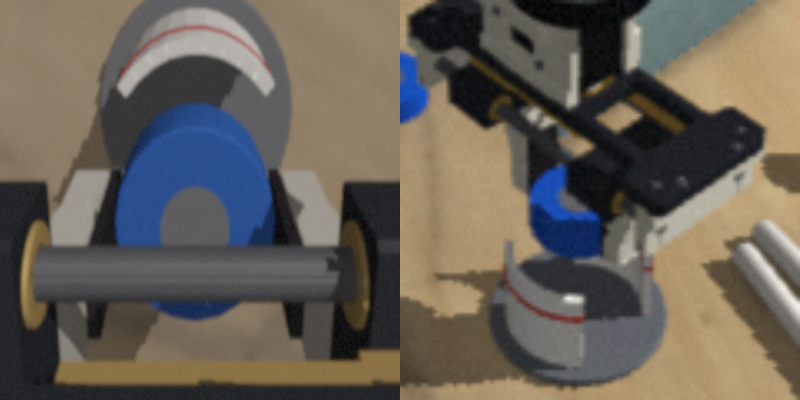

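The disc is centred over the bore and the fingers line up with the slots: the side view is symmetric, and the wrist view shows the wall square to the fingers. Now I'll lower it, stopping 1 mm short of the floor.

```bash
python3 -m jog '[[[-1,0,15,0,0,0,45],[-1,0,35,0,0,0,45],[-1,0,52,0,0,0,45],[-1,0,63,0,0,0,45],[-1,0,69,0,0,0,45],[-1,0,71,0,0,0,45],[-1,0,71,0,0,0,45]]]' 25
```

```text
t: 14.52
eef_pos: [0.5158, -0.1334, -0.0183]
ee_rot: [3.141, -0.001, 0.44]
force: [-0.8, 0.3, -1.1]
width: 0.0549
gripper_force: 25.0
```

```bash
python3 -m jog '[[[0,0,0,0,0,0,60],[0,0,0,0,0,0,75],[0,0,0,0,0,0,80],[0,0,0,0,0,0,80],[0,0,0,0,0,0,80],[0,0,0,0,0,0,80],[0,0,-15,0,0,0,80],[0,0,-50,0,0,0,80],[0,0,-95,0,0,0,80],[0,0,-140,0,0,0,80],[0,0,-185,0,0,0,80],[0,0,-225,0,0,0,80],[0,0,-250,0,0,0,80],[0,0,-255,0,0,0,80],[0,0,-255,0,0,0,80]]]' 25
python3 - <<'E'
from h import *
wristblue(.0,.06)
plan((.4522,.0878,.235,-.4),(.4522,.0878,.035,-.4),(.4522,.0878,-.0246,-.4))
E
```

```text
t: 16.4
eef_pos: [0.5152, -0.1333, 0.2366]
ee_rot: [-3.142, -0.001, 0.44]
force: [-0.2, 0.1, -0.8]
width: 0.08
gripper_force: 0.0
blue [  98  141   53   48 1627] [0.4521 0.0871] 0.0276 0.0185
blue [ 293  173   47   48 1421] [ 0.5125 -0.1338] 0.0304 0.0246
t 16.45 pos [ 0.5149 -0.1333  0.2358] rot [-3.141e+00  7.000e-04  4.401e-01] w 0.0798 q [ 0.12  0.1  -0.24 -0.   -1.23  1.9 ]
(0.4522, 0.0878, 0.235) -> [  37.5 -226.7    0.9] [-0.     0.001  0.84 ]
(0.4522, 0.0878, 0.035) -> [  37.6 -226.6  200.9] [-0.     0.001  0.84 ]
(0.4522, 0.0878, -0.0246) -> [  37.7 -226.5  260.5] [-0.     0.001  0.84 ]
```

Disc 1 lies flat in the tube, top ≈25–26 mm. Now for disc 2.

```bash
python3 -m jog '[[[4,-22,0,0,0,0.08,87],[10,-60,0,0,0,0.2,87],[17,-100,0,0,0,0.35,87],[23,-140,0,0,0,0.5,87],[30,-180,0,0,0,0.65,87],[35,-212,0,0,0,0.78,87],[38,-227,0,0,0,0.84,87],[38,-227,0,0,0,0.84,87],[38,-227,35,0,0,0.84,87],[38,-227,80,0,0,0.84,87],[38,-227,125,0,0,0.84,87],[38,-227,165,0,0,0.84,87],[38,-227,195,0,0,0.84,87],[38,-227,200,0,0,0.84,87],[38,-227,200,0,0,0.84,87]]]' 25
python3 - <<'E'
from h import *
wristblue()
plan((.4522,.0878,-.0246,-.4))
E
```

```text
t: 18.32
eef_pos: [0.4534, 0.0878, 0.0366]
ee_rot: [3.141, 0.0, -0.399]
force: [0.1, -0.2, 0.0]
width: 0.0869
gripper_force: 0.0
blue [ 598    0   42   59 2046] [ 0.5085 -0.1141] 0.0191 0.0223
blue [ 274  214   85   84 4517] [0.4534 0.0878] 0.0278 0.0199
t 18.38 pos [0.4538 0.0882 0.0372] rot [-3.141e+00 -7.000e-04 -3.994e-01] w 0.0868 q [ 0.62  0.19 -0.66  0.   -0.72  0.55]
(0.4522, 0.0878, -0.0246) -> [-1.4  1.  61.8] [-0.001 -0.001  0.001]
```

```bash
python3 -m jog '[[[0,0,20,0,0,0,87],[0,0,42,0,0,0,87],[0,0,56,0,0,0,87],[0,0,61,0,0,0,87],[0,0,61,0,0,0,87],[0,0,61,0,0,0,45],[0,0,61,0,0,0,45],[0,0,61,0,0,0,45],[0,0,61,0,0,0,45],[0,0,61,0,0,0,45],[0,0,61,0,0,0,45],[0,0,61,0,0,0,45],[0,0,61,0,0,0,45]]]' 25
python3 - <<'E'
from h import *
plan((.516,-.133,.24,.44))
E
```

```text
t: 20.0
eef_pos: [0.4532, 0.0882, -0.0245]
ee_rot: [-3.142, -0.0, -0.4]
force: [-1.2, 0.3, 4.4]
width: 0.0549
gripper_force: 25.0
t 20.0 pos [ 0.4532  0.0882 -0.0245] rot [-3.1416e+00 -1.0000e-04 -3.9970e-01] w 0.0549 q [ 0.62  0.3  -0.72  0.   -0.56  0.55]
(0.516, -0.133, 0.24) -> [ 144.   179.3 -264.5] [ 0.   -0.   -0.84]
```

```bash
python3 -m jog '[[[0,0,-15,0,0,0,45],[0,0,-50,0,0,0,45],[0,0,-95,0,0,0,45],[0,0,-140,0,0,0,45],[0,0,-185,0,0,0,45],[0,0,-230,0,0,0,45],[0,0,-258,0,0,0,45],[10,12,-265,0,0,-0.06,45],[28,35,-265,0,0,-0.17,45],[50,62,-265,0,0,-0.3,45],[72,90,-265,0,0,-0.43,45],[94,117,-265,0,0,-0.56,45],[116,145,-265,0,0,-0.69,45],[134,167,-265,0,0,-0.79,45],[144,179,-265,0,0,-0.84,45],[144,179,-265,0,0,-0.84,45]]]' 25
python3 -m jog '[[[0,0,30,0,0,0,45],[0,0,75,0,0,0,45],[0,0,120,0,0,0,45],[0,0,150,0,0,0,45],[0,0,165,0,0,0,45],[0,0,168,0,0,0,45],[0,0,168,0,0,0,45]]]' 25
python3 - <<'E'
from h import *
wristblue(.0,.14)
plan((.516,-.133,.0014,.44))
E
```

```text
t: 22.0
eef_pos: [0.5158, -0.1335, 0.2395]
ee_rot: [-3.141, 0.001, 0.438]
force: [-0.1, 0.2, -0.8]
width: 0.0551
gripper_force: 25.0
t: 22.88
eef_pos: [0.5169, -0.1326, 0.0733]
ee_rot: [3.141, -0.001, 0.44]
force: [-0.0, 0.1, -0.0]
width: 0.0548
gripper_force: 25.0
blue [ 255  204  123  111 8262] [ 0.5138 -0.1423] 0.0379 0.1167
blue [284 347  63   9 395] [ 0.4967 -0.1418] 0.015 0.1173
t 22.93 pos [ 0.517  -0.1326  0.0735] rot [ 3.1407e+00 -1.7000e-03  4.4040e-01] w 0.0549 q [ 0.12  0.25 -0.47  0.   -0.86  1.89]
(0.516, -0.133, 0.0014) -> [-1.2 -0.2 72.1] [ 0.001 -0.002  0.   ]
```

```bash
python3 -m jog '[[[-1,0,15,0,0,0,45],[-1,0,35,0,0,0,45],[-1,0,52,0,0,0,45],[-1,0,63,0,0,0,45],[-1,0,69,0,0,0,45],[-1,0,71,0,0,0,45],[-1,0,71,0,0,0,45]]]' 25
python3 -m jog '[[[0,0,0,0,0,0,60],[0,0,0,0,0,0,75],[0,0,0,0,0,0,80],[0,0,0,0,0,0,80],[0,0,0,0,0,0,80],[0,0,0,0,0,0,80],[0,0,-15,0,0,0,80],[0,0,-50,0,0,0,80],[0,0,-95,0,0,0,80],[0,0,-140,0,0,0,80],[0,0,-185,0,0,0,80],[0,0,-215,0,0,0,80],[0,0,-225,0,0,0,80],[0,0,-225,0,0,0,80]]]' 25
python3 - <<'E'
from h import *
im,d,P,W=wristblue(.0,.09)
h=cv2.cvtColor(im,cv2.COLOR_BGR2HSV)
m=(h[...,0]>105)&(h[...,0]<130)&(h[...,1]>120)&(W[...,2]>.035)&(W[...,2]<.06);p=W[m]
A=np.c_[p[:,:2]-p[:,:2].mean(0),np.ones(len(p))];print("plane slope/height",np.linalg.lstsq(A,p[:,2],rcond=None)[0].round(4))
im2,_=grab_frame("side")
cv2.imwrite("pics/end.png",np.hstack([cv2.resize(im[60:280,170:470],(400,400)),cv2.resize(im2[260:360,265:365],(400,400))]))
E
```

```text
t: 23.8
eef_pos: [0.5156, -0.1332, 0.0018]
ee_rot: [3.141, -0.001, 0.44]
force: [0.5, -0.1, -0.8]
width: 0.0547
gripper_force: 25.0
t: 25.55
eef_pos: [0.5152, -0.1331, 0.227]
ee_rot: [3.141, -0.001, 0.44]
force: [-0.3, -0.4, -0.1]
width: 0.0798
gripper_force: 0.0
blue [ 291  174   50   54 1713] [ 0.5146 -0.1329] 0.028 0.0441
plane slope/height [-0.0142 -0.0053  0.0441]
```

View pics/end.png

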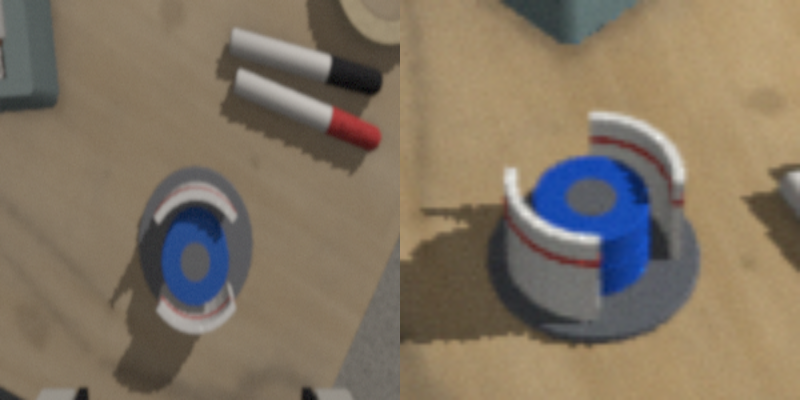

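Both discs are stacked flat and centred in the tube. The top measures ≈45 mm, level with the red line, and the gripper is clear, so I'm handing in.

```bash
python3 -c "
from station import arm
print(arm.job_done())"
```

```text
the job is handed in; nothing more can be done
None
```

Job handed in at about 26 s: both blue discs are stacked flat in the larger tube, their top measured at about 44 mm against the 46 mm red line (camera calibration is good to about 2 mm), and the orange disc was never touched.

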